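# Deburr a batch of offcuts: load, tip in, set the outer timer ring, start

## Robot

A 6-joint arm with a two-finger parallel gripper is mounted at the origin on a cart in front of the work surface, level with it; the furniture and walls round the work are solid. World frame = base frame: x ahead of the robot, y to its left, z up, the work surface at z = 0. Lengths are in m, angles in rad, forces in N, time in s.
With the tool pointing down it reaches from about 0.3 to 0.875 m from the base axis. Payload 6.4 kg.
Tool frame: the origin (TCP) lies midway between the tips of the shut fingers; the grasp point (between the pads) lies robot.pinch_z behind it (robot.pinch_z is the distance from the TCP to the grasp point, in m); z points along the fingers, y is the line along which they close (so a half turn about z gives the same grasp; the last joint's range is limited). The gripper opens to 85 mm and grips with 20 to 120 N. Pads are 22 mm wide; open, the fingers measure 114 mm over their backs; the gripper's body (76 mm by 85 mm) begins 54 mm behind the grasp point. The pads swing forward as they close: fully open they stand 13 mm farther back than shut.
Start: joints at [-0.206, 0.181, 1.607, -0, 1.354, -0.206], TCP at [0.575, 0, 0.231] pointing down, gripper open.
Joint ranges: [-2.99, 2.99], [-0.89, 2.07], [0.3, 2.58], [-1.14, 4.28], [0, 2.63], [-3.12, 3.12]. Speed limits (rad/s): [2.57, 2.57, 3.01, 3.14, 3.14, 3.14].

## Interface

Orientations are given as [roll, pitch, yaw] about the fixed x, y, z axes, in that order (R = Rz(yaw) Ry(pitch) Rx(roll)).
In Python, from cell import robot, imaging, workorder gives the robot as it stands.
- The arm moves only by the shell command python3 -m jog 'ROWS' [FORCE]. ROWS is JSON, a list of rows, each a list of 3 entries, a list of its own where there are three numbers: the finger opening in mm, from 0 to 85.4, then the shift along the tool's x, y, z scaled (see below), then the turn about the tool's z scaled (see below). A call has exactly 8 rows; each row shifts and turns the commanded pose from where the row before left it, along the tool's axes as they then stand; what a row does not reach is not made up. The controller multiplies each number of a shift by 0.02 m and each number of a turn by 0.1 rad. A row lasts 1/10 s, in which the tool goes at most 50 mm and 8.59 degrees, less where a joint would pass 70% of its speed; a pose out of reach is approached as far as the arm can. A call with a number of a shift or a turn outside -1 to 1 is refused whole. A call with a gripper value outside its range is refused whole. The fingers move at their own pace and stop on an object; FORCE is the grip in N (left out, the last holds). Time passes only in rows, so rows that do not move let the fingers close, or fill a call up. It gives the time, the measured TCP pose, the force, the opening and the grip force at its end, in the units of the state.
- robot.state(): the state, without advancing time (a new reading comes with each control period).
- imaging.grab_frame(name): name is "scene" or "side" or "wrist"; returns a dict with "image" (480x640x3 uint8, red, green, blue), "range_z" (480x640 float32, m along the optical axis (not along the pixel's ray), 0 where there is no reading), "intrinsics" (3x3 intrinsics, pixels), "rvec" (rotation vector, rad) and "tvec" (3), from world to camera coordinates, as OpenCV has them. Camera axes: x right, y down, z forward; pixel columns grow to the right and rows downward; lengths in m; the calibration is good to about 2 mm. The wrist camera is an equidistant fisheye: a pixel r from the principal point sees the ray r / f radians off the axis. A picture is of the moment at which its call begins.
- workorder.job_done(): hands the job in; it is judged then, once.
The state is a dict: "time_s": time; "q": joint angles; "joint_velocities": joint speeds; "joint_efforts": joint torques, N m; "position": TCP position; "eef_rot": TCP orientation; "ft_force": force on the tool from outside, world axes, zero at the start; "moment": the same for the moment, N m; "opening": finger opening in m; "gripper_force": force on a finger pad.
Only numpy, scipy, OpenCV 4.12 (cv2) and the standard library are available. Lean on these libraries where they do the work, as an engineer would, in place of code of your own. Each camera call takes 0.05 s, during which the arm holds its last target. There are 200 camera calls.

## Task

Deburr the loose flat bars and box-section tube offcuts that lie on the bench: lay all of them together on the flat loading tray of the grey deburring machine, then raise the tray by its black handle so that they slide into the tub, and let the tray down flat again. On the control box turn only the large outer ring until its pointer stands at the steel clip on the scale, leaving the small knob in its middle exactly as it is set, and only then press the start button fully down and let it go.

Things in the scene. Friction and masses are not known exactly. Their poses are not given: they have to be found in the camera images.
- tumbler: grey deburring machine, fixed, 184 x 305 mm, place and yaw vary; origin on the bench under the middle of the tray's hinge line. y points from the tub over the tray (robot's left), x away from the robot, z up. The tray at rest covers y 0 to 150 mm, x -85 to 85 mm, top of its floor 115 mm up, 3 mm thick rims 22 mm high on three sides, open towards the tub
- tray (a joint): hinge of the loading tray, rad: 0 flat, grows as the handle end is raised, stop at 1.1. Hinge line along the machine's x axis at its y = 0, 115 mm up. Damped (1 N m s/rad): when let go the tray sinks back flat by itself within about three seconds. Tray 0.45 kg. Pieces begin to slide at 0.5 to 0.7 rad; at 0.95 all slide off
- tray_handle (a point): middle of the tray's handle, a straight round black bar 12 mm thick and 100 mm long along the machine's x axis, 45 mm clear in front of the tray's outer rim (195 mm from the hinge line, 119 mm up when flat); it turns with the tray and may turn within the fingers
- tub_floor (a point): centre of the tub's floor, 30 mm above the bench. The open tub inside spans 176 mm along the machine's x and 150 mm along its y (machine y -150 to 0); side walls reach 135 mm up, the guard at the end away from the tray 168 mm, the wall under the hinge 108 mm
- bar_a_mid (a point): loose flat steel bar, 110 x 30 x 10 mm, 0.26 kg, may be absent; this point is its centre (5 mm up when it lies flat); its own y axis runs along the 110 mm, x across the 30 mm, z through the thickness
- bar_b_mid (a point): loose flat steel bar, 110 x 30 x 10 mm, 0.26 kg, may be absent; this point is its centre (5 mm up when it lies flat); its own y axis runs along the 110 mm, x across the 30 mm, z through the thickness
- tube_a_mid (a point): loose rectangular steel tube (box section) offcut, 90 x 35 x 25 mm, 0.2 kg, may be absent; this point is its centre (12.5 mm up when it lies flat); its own y axis runs along the 90 mm bore, x across the 35 mm, z through the 25 mm height
- tube_b_mid (a point): loose rectangular steel tube (box section) offcut, 90 x 35 x 25 mm, 0.2 kg, may be absent; this point is its centre (12.5 mm up when it lies flat); its own y axis runs along the 90 mm bore, x across the 35 mm, z through the 25 mm height
- ring_centre (a point): point on the upright axis of both knobs, 66 mm above the bench, 21 mm above the top of the control box (100 x 150 x 45 mm, fixed, place and yaw vary). Outer ring: black drum, diameter 56 mm, from 2 to 28 mm above the box's top, with a 68 mm flange below 6 mm. Inner knob: steel, diameter 24 mm, stands out from 28 to 49 mm above the box's top
- ring (a joint): angle of the outer ring, rad, 0 to 2.7, grows clockwise seen from above; stays where it is left, turns with about 0.04 N m
- clip (a joint): angle at which the steel clip sits on the scale, in the same measure as the ring: the ring's pointer stands at the clip when both values are equal
- ring_pointer (a point): tip of the white pointer on the outer ring's flange, 37 mm from the axis, 5 mm above the box's top
- clip_tip (a point): tip of the clip (a 12 x 5 mm steel piece, 4 mm high, that does not budge), 37 mm from the axis, 5 mm above the box's top; where the pointer must stand
- inner_knob (a joint): angle of the small inner knob, rad, grows clockwise; turns very easily (0.012 N m) and must not be turned
- inner_mark (a point): end of the black mark on top of the inner knob, 12 mm from the axis
- start (a joint): start button, m: 0 released, 0.006 fully down, sprung, 5 N to push fully down
- start_top (a point): centre of the top of the round start button, 24 mm diameter, pressed straight down, on the control box 74 mm from the ring's axis

How it is judged:
On the way, in this order (a step that is already met when the one before it is completed fails the run):
1. all the offcuts that are there lie together on the flat tray (value of joint tray below 0.08 rad and x of bar_a_mid in the frame of tumbler between -0.087 and 0.087 m and y of bar_a_mid in the frame of tumbler between 0 and 0.155 m and z of bar_a_mid in the frame of tumbler between 0.112 and 0.2 m and x of bar_b_mid in the frame of tumbler between -0.087 and 0.087 m and y of bar_b_mid in the frame of tumbler between 0 and 0.155 m and z of bar_b_mid in the frame of tumbler between 0.112 and 0.2 m and x of tube_a_mid in the frame of tumbler between -0.087 and 0.087 m and y of tube_a_mid in the frame of tumbler between 0 and 0.155 m and z of tube_a_mid in the frame of tumbler between 0.112 and 0.2 m and x of tube_b_mid in the frame of tumbler between -0.087 and 0.087 m and y of tube_b_mid in the frame of tumbler between 0 and 0.155 m and z of tube_b_mid in the frame of tumbler between 0.112 and 0.2 m), for 0.4 s.
2. the tray is tipped up by more than 0.6 rad (value of joint tray above 0.6 rad), for 0.2 s.
3. all the offcuts are in the tub and the tray is down flat again (value of joint tray below 0.08 rad and x of bar_a_mid in the frame of tumbler between -0.091 and 0.091 m and y of bar_a_mid in the frame of tumbler between -0.152 and -0.002 m and z of bar_a_mid in the frame of tumbler between 0.02 and 0.112 m and x of bar_b_mid in the frame of tumbler between -0.091 and 0.091 m and y of bar_b_mid in the frame of tumbler between -0.152 and -0.002 m and z of bar_b_mid in the frame of tumbler between 0.02 and 0.112 m and x of tube_a_mid in the frame of tumbler between -0.091 and 0.091 m and y of tube_a_mid in the frame of tumbler between -0.152 and -0.002 m and z of tube_a_mid in the frame of tumbler between 0.02 and 0.112 m and x of tube_b_mid in the frame of tumbler between -0.091 and 0.091 m and y of tube_b_mid in the frame of tumbler between -0.152 and -0.002 m and z of tube_b_mid in the frame of tumbler between 0.02 and 0.112 m), for 0.4 s.
4. the start button is pressed down with the ring's pointer at the clip (value of joint start above 0.004 m and horizontal distance between ring_pointer and clip_tip below 0.0055 m), for 0.1 s.
At the end, for the whole second after the job is handed in: Every offcut that was there lies in the tub (its centre inside the walls and below the hinge line), the tray is flat (within 0.08 rad), the outer ring's pointer is within 5.5 mm (about 8 degrees) of the clip's tip, the inner knob's mark is within 2.5 mm of where it was, and the button is up (all of step 3 and horizontal distance between ring_pointer and clip_tip below 0.0055 m and value of joint start below 0.002 m and distance of inner_mark from where it was at the start of the episode below 0.0025 m); the robot touches nothing.
It fails at once if the inner knob is turned by more than about 12 degrees (distance of inner_mark from where it was at the start of the episode above 0.0025 m).
It fails at once if the start button is pressed while the ring's pointer is off the clip (value of joint start above 0.004 m and horizontal distance between ring_pointer and clip_tip above 0.007 m).
Of bar_a, bar_b, tube_a, tube_b only 3 to 4 are there at a start; the rules pass over those that are not, and their reading is None.
At some moment in a run one of bar_a, bar_b, tube_a, tube_b may be knocked a few centimetres aside while the robot is not near it.
Once in a run the grip may slacken for a moment while it holds something.
It also fails if it takes over 192 s, if anything falls off the work surface, if the arm or the gripper's body presses on something with over 40 N, if the wrist force passes 120 N, or if a joint passes its speed limit or range.

## Working session

There is one attempt and no reset: what is moved stays moved. The work goes in short steps, Python scripts to look and compute and a shell command to move; the robot and the scene stay as the last step left them, time stands still between calls to the robot, and variables do not carry over. Pictures are saved under pics/ and viewed, at most 14 in all, crops included, and the job is handed in when it is done.

```bash
ls; mkdir -p pics
cat > h.py <<'E'
import numpy as np, cv2
from cell import robot, imaging, workorder
from scipy.spatial.transform import Rotation as Ro
def grab(n,save=None):
    f=imaging.grab_frame(n)
    if save: cv2.imwrite('pics/'+save+'.png',f['image'][:,:,::-1])
    return f
def cloud(f):
    K=f['intrinsics'];z=f['range_z'];v,u=np.mgrid[:480,:640]
    p=np.stack([(u-K[0,2])/K[0,0]*z,(v-K[1,2])/K[1,1]*z,z],-1)
    R=cv2.Rodrigues(np.array(f['rvec'],float))[0]
    w=(p-np.array(f['tvec']).ravel())@R
    w[z==0]=np.nan
    return w
E
python3 - <<'E'
from h import *
s=robot.state();print({k:np.round(v,3) for k,v in s.items()},robot.pinch_z)
for n in('scene','side'):
    f=grab(n,n+'0');np.savez('/tmp/'+n,**f)
    print(n,f['intrinsics'],-cv2.Rodrigues(np.array(f['rvec'],float))[0].T@np.ravel(f['tvec']))
E
```

```text
pics
{'time_s': np.float64(0.0), 'q': array([-0.206,  0.182,  1.608, -0.   ,  1.354, -0.206]), 'joint_velocities': array([ 0.002, -0.001,  0.001,  0.001, -0.001,  0.001]), 'joint_efforts': array([ 0.0000e+00, -4.4487e+01, -3.5134e+01, -0.0000e+00,  9.0000e-03,
        0.0000e+00]), 'position': array([0.574, 0.   , 0.23 ]), 'eef_rot': array([-3.14 , -0.   ,  1.571]), 'ft_force': array([0.176, 0.995, 0.466]), 'moment': array([-0.048, -0.062, -0.003]), 'gripper_force': np.float64(0.0), 'opening': np.float64(0.085)} 0.0187
scene [[533.36682849   0.         311.5384711 ]
 [  0.         533.36682849 247.77544401]
 [  0.           0.           1.        ]] [0.20263937 0.53306587 0.72281256]
side [[512.89296544   0.         315.40357262]
 [  0.         512.89296544 236.18165306]
 [  0.           0.           1.        ]] [0.18688544 0.62080968 0.63781546]
```

View pics/scene0.png

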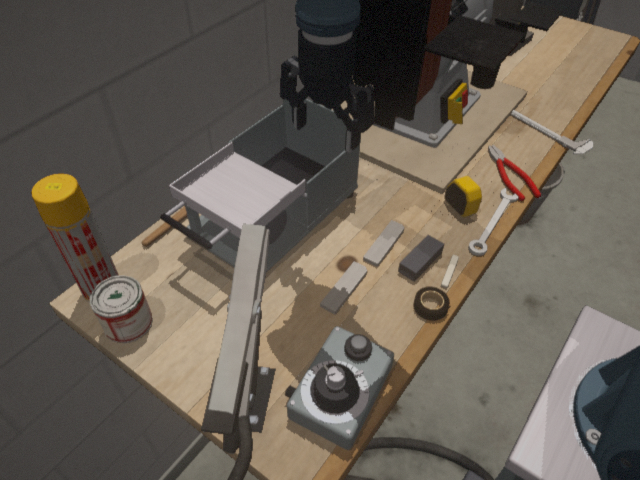

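View pics/side0.png

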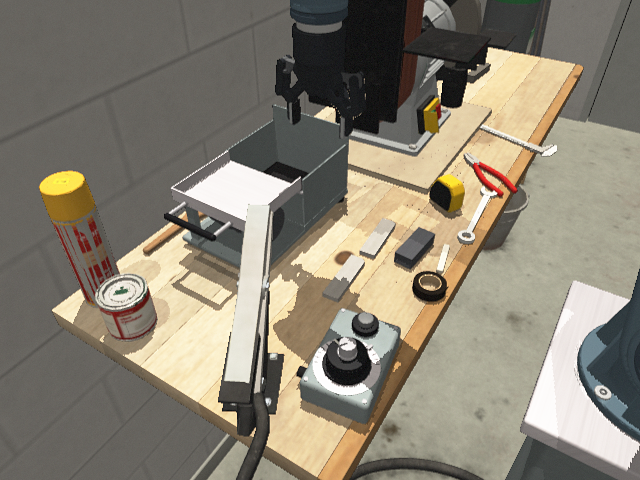

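The scene view shows the tray at (237,190), bars at (384,242) and (345,287), a dark tube at (422,257), and the control box at (340,385). A lamp stands at (240,330). The side view shows the same objects. I'll build a top-down map next.

Run:
```python
from h import *
M=np.zeros((600,800,3),np.uint8);H=np.full((600,800),-1.)
# col = (0.55 - y)*800 ; row=(0.85-x)*800 
for n in('scene','side'):
    f=dict(np.load(f'/tmp/{n}.npz'));w=cloud(f)
    np.save(f'/tmp/{n}_w',w)
    for name,px in (('scene',dict(tray=(237,190),handle=(186,230),barA=(384,242),barB=(345,287),tube=(422,257),knob=(336,375),btn=(358,345),lamptop=(255,230),lampmid=(240,320),lampbase=(262,385),guard=(290,130),small=(450,271),tape=(432,302))),):
        if n==name:
            for k,(u,v) in px.items(): print(k,np.round(np.nanmedian(w[v-1:v+2,u-1:u+2].reshape(-1,3),0),3))
    p=w.reshape(-1,3);c=f['image'].reshape(-1,3)
    ok=np.isfinite(p[:,0])&(p[:,2]>-.03)&(p[:,2]<.5);p=p[ok];c=c[ok]
    col=((.6-p[:,1])*900).astype(int);row=((.9-p[:,0])*900).astype(int)
    ok=(col>0)&(col<799)&(row>0)&(row<599);p,c,col,row=p[ok],c[ok],col[ok],row[ok]
    o=np.argsort(p[:,2])
    for i in o:
        if p[i,2]>H[row[i],col[i]]:
            H[row[i]:row[i]+2,col[i]:col[i]+2]=p[i,2];M[row[i]:row[i]+2,col[i]:col[i]+2]=c[i]
cv2.imwrite('pics/top0.png',M[:,:,::-1]);np.save('/tmp/H',H)
```

```text
tray [0.708 0.065 0.115]
handle [0.701 0.19  0.126]
barA [ 0.487 -0.069  0.011]
barB [0.486 0.058 0.011]
tube [ 0.41  -0.066  0.025]
knob [0.381 0.24  0.094]
btn [0.39  0.17  0.067]
lamptop [0.555 0.185 0.212]
lampmid [0.507 0.276 0.152]
lampbase [0.483 0.277 0.006]
guard [ 0.771 -0.16   0.08 ]
small [ 0.361 -0.081  0.008]
tape [ 0.355 -0.008  0.001]
```

View pics/top0.png

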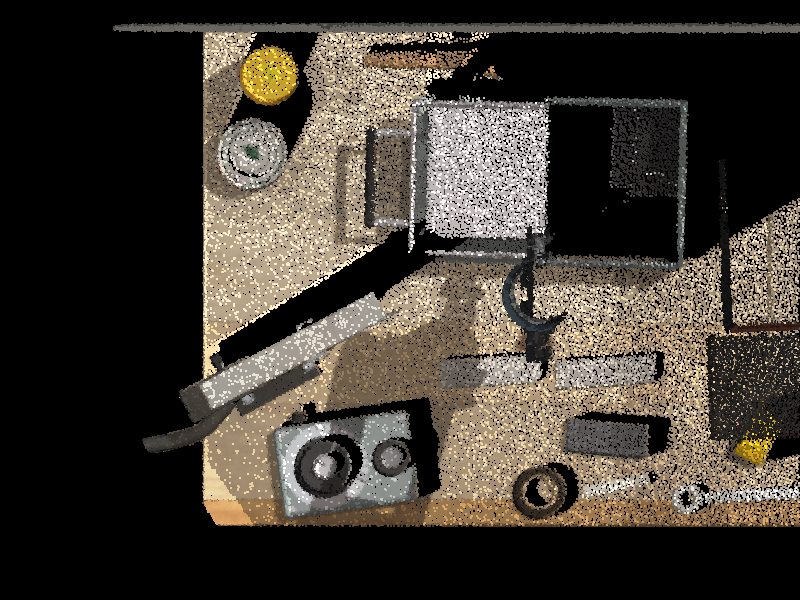

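The map shows bars at about (490,372) and (608,370), the tube at (607,437), the ring at (323,466), the button at (392,457) and the handle along column 372. Now I'll fit the poses.

Run:
```python
from h import *
P=[np.load(f'/tmp/{n}_w.npy') for n in('scene','side')]
def sel(x0,x1,y0,y1,z0,z1,i=None):
    q=np.concatenate([w.reshape(-1,3) for w in (P if i is None else [P[i]])])
    q=q[np.isfinite(q[:,0])]
    return q[(q[:,0]>x0)&(q[:,0]<x1)&(q[:,1]>y0)&(q[:,1]<y1)&(q[:,2]>z0)&(q[:,2]<z1)]
def rect(q):
    (c,s,a)=cv2.minAreaRect((q[:,:2]*1000).astype(np.float32));return np.round(c,1),np.round(s,1),round(a,1),len(q),np.round(np.median(q[:,2]),4)
for i in(0,1,None):
    print('barA',rect(sel(.455,.53,-.14,-.012,.007,.016,i)))
    print('barB',rect(sel(.455,.53,-.005,.12,.007,.016,i)))
    print('tube',rect(sel(.37,.45,-.15,-.01,.018,.032,i)))
    print('box',rect(sel(.3,.47,.12,.31,.04,.05,i)))
    q=sel(.34,.43,.2,.28,.066,.08,i);print('drumtop',rect(q)); 
    q=sel(.34,.43,.2,.28,.088,.10,i);print('inner',rect(q))
    q=sel(.36,.43,.13,.2,.055,.08,i);print('btn',rect(q),q[:,2].max())
    print('handle',rect(sel(.6,.8,.175,.205,.11,.13,i)))
    print('trayfloor',rect(sel(.6,.8,-.02,.16,.11,.118,i)))
    print('rimouter',rect(sel(.6,.8,.125,.155,.128,.14,i)))
q=sel(.4,.65,.1,.4,.12,.5);print('lamp max z',q[:,2].max(),'ymin',q[:,1].min(),'xmax',q[:,0].max())
q=sel(.35,.9,-.4,-.2,.1,.5);print('motor region ymax,xmin',q[:,1].max(),q[:,0].min(),q[:,2].max())
```

```text
barA (array([488.4, -72.6]), array([ 31.1, 113.1]), 4.1, 768, np.float64(0.0107))
barB (array([489. ,  54.5]), array([ 32. , 111.1]), 2.6, 951, np.float64(0.0106))
tube (array([399.5, -65.9]), array([107.2,  67.5]), 84.4, 851, np.float64(0.0255))
box (array([385.6, 214.8]), array([100. , 150.3]), 8.0, 4397, np.float64(0.0457))
drumtop (array([382.4, 238.6]), array([55.8, 56.1]), 77.5, 1037, np.float64(0.0736))
inner (array([382.2, 238.7]), array([22.8, 22.6]), 71.2, 258, np.float64(0.0938))
btn (array([392.6, 165. ]), array([37.7, 39. ]), 32.7, 510, np.float64(0.0589)) 0.07027935041858745
handle (array([704.6, 184.3]), array([ 20.4, 110.9]), 88.9, 494, np.float64(0.124))
trayfloor (array([699.7,  67.2]), array([172.3, 182.9]), 89.6, 4794, np.float64(0.1156))
rimouter (array([704.9, 135. ]), array([ 18.1, 169.2]), 89.3, 419, np.float64(0.1346))
barA (array([486.4, -72.3]), array([ 30.7, 111.1]), 4.1, 542, np.float64(0.0085))
barB (array([487.6,  55.6]), array([ 30.5, 111.6]), 3.0, 728, np.float64(0.0086))
tube (array([412.8, -74.1]), array([92.6, 35.6]), 84.9, 658, np.float64(0.0232))
[... 929 characters left out ...]
4(0.0448))
drumtop (array([381.6, 239.3]), array([56.7, 57.8]), 59.7, 1943, np.float64(0.0726))
inner (array([381.6, 239. ]), array([22.9, 24.2]), 69.0, 477, np.float64(0.0929))
btn (array([391.6, 165.8]), array([38.1, 41.3]), 34.7, 876, np.float64(0.0589)) 0.07027935041858745
handle (array([703.5, 185.3]), array([ 20.5, 113.2]), 90.0, 952, np.float64(0.1228))
trayfloor (array([698.5,  70.1]), array([179.2, 184.5]), 89.9, 8400, np.float64(0.1148))
rimouter (array([704.8, 135.4]), array([ 18.9, 169.5]), 89.3, 779, np.float64(0.1338))
lamp max z 0.21623113931566315 ymin 0.10011244847571049 xmax 0.649995688779474
motor region ymax,xmin -0.20000006148060903 0.41218454084604134 0.3914006693473686
```

```bash
python3 -m jog '[[55,[0.55,-0.86,0.8],0],[55,[0.55,-0.86,0.8],0],[55,[0.55,-0.86,0.8],0],[55,[0.55,-0.86,0.8],0],[55,[0.55,-0.86,0.8],0],[55,[0,0,0.8],-0.6],[55,[0,0,1],0],[55,[0,0,1],0]]' 60
python3 - <<'E'
from h import *
grab('scene','s1');grab('wrist','w1')
E
```

```text
time_s: 0.9
position: [0.4888, 0.0552, 0.0945]
eef_rot: [3.141, 0.0, 1.631]
ft_force: [0.1, -0.1, -0.2]
opening: 0.055
gripper_force: 0.0
```

View pics/w1.png

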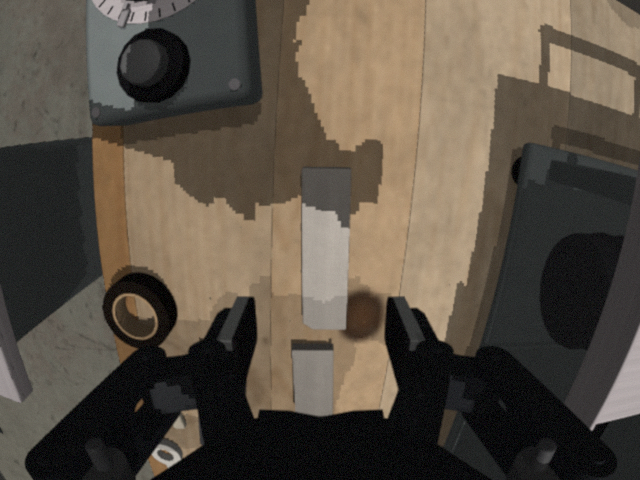

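The bar is centred between the fingers (columns 302–350, fingers at 250 and 390), so I'll descend and grip.

```bash
python3 -m jog '[[55,[0,0,1],0],[55,[0,0,1],0],[55,[0,0,1],0],[55,[0,0,1],0],[55,[0,0,0.5],0],[22,[0,0,0],0],[22,[0,0,0],0],[22,[0,0,0],0]]' 60
python3 -m jog '[[22,[0,0,0],0],[22,[0,0,0],0],[22,[0,0,-0.5],0],[22,[0,0,-1],0],[22,[0,0,-1],0],[22,[0,0,-1],0],[22,[0,0,-1],0],[22,[0,0,-1],0]]' 60
```

```text
time_s: 1.8
position: [0.4898, 0.055, 0.0063]
eef_rot: [3.14, 0.0, 1.631]
ft_force: [-0.1, -0.1, -1.3]
opening: 0.0268
gripper_force: 59.3
time_s: 2.6
position: [0.4886, 0.0551, 0.1165]
eef_rot: [-3.141, -0.0, 1.631]
ft_force: [-0.4, 0.5, -2.7]
opening: 0.0268
gripper_force: 59.5
```

```bash
python3 -m jog '[[22,[0,0,-1],0.85],[22,[0,0,-1],0],[22,[0,0,-1],0],[22,[0.1,1,-0.7],0],[22,[0.1,1,-0.7],0],[22,[0.1,1,-0.7],0],[22,[0.1,1,-0.7],0],[22,[0.1,1,-0.7],0]]' 60
python3 -m jog '[[22,[0.1,1,0],0],[22,[0.1,1,0],0],[22,[0.1,1,0],0],[22,[0,0.5,0],0],[22,[0,0,1],0],[22,[0,0,1],0],[22,[0,0,1],0],[22,[0,0,0],0]]' 60
python3 - <<'E'
from h import *
f=grab('scene','s2');w=cloud(f);np.save('/tmp/s2w',w);grab('wrist','w2')
E
```

```text
time_s: 3.4
position: [0.5894, 0.0627, 0.2461]
eef_rot: [-3.141, -0.0, 1.546]
ft_force: [0.5, -0.5, -2.3]
opening: 0.0277
gripper_force: 59.6
time_s: 4.2
position: [0.6565, 0.0669, 0.1816]
eef_rot: [-3.134, -0.0, 1.546]
ft_force: [-1.4, 0.3, -3.5]
opening: 0.0273
gripper_force: 59.7
```

View pics/s2.png

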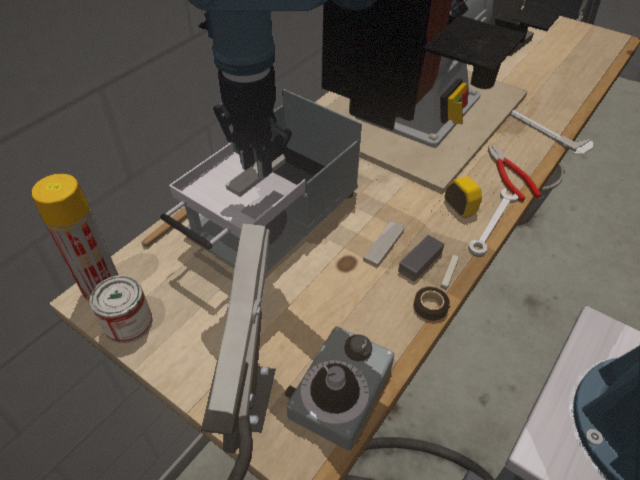

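The bar (at (243,180)) hangs in line over the near side of the tray. Now I'll lower and release it.

```bash
python3 -m jog '[[22,[0,0,1],0],[22,[0,0,1],0],[22,[0,0,0.7],0],[22,[0,0,0],0],[22,[0,0,0],0],[38,[0,0,0],0],[38,[0,0,0],0],[38,[0,0,0],0]]' 60
python3 -m jog '[[38,[0,0,-1],0],[38,[0,0,-1],0],[38,[0,0,-1],0],[55,[0,0,-1],0],[55,[0,0,-1],0],[55,[0,0,-1],0],[55,[0,0,0],0],[55,[0,0,0],0]]' 60
```

```text
time_s: 5.1
position: [0.6602, 0.0667, 0.1328]
eef_rot: [3.139, 0.0, 1.546]
ft_force: [-0.2, 0.2, -0.1]
opening: 0.038
gripper_force: 0.0
time_s: 5.9
position: [0.6595, 0.0667, 0.2516]
eef_rot: [3.14, 0.0, 1.546]
ft_force: [0.0, 0.2, -0.7]
opening: 0.0546
gripper_force: 0.0
```

```bash
python3 -m jog '[[55,[-0.9,-1,0],0],[55,[-0.9,-1,0],0],[55,[-0.9,-1,0],0],[55,[-0.9,-1,0.4],0],[55,[-0.9,-1,1],0],[55,[-0.9,-1,1],0],[55,[-0.9,-1,1],0],[55,[-0.9,-1,1],0]]' 60
python3 -m jog '[[55,[0,-0.45,1],0],[55,[0,0,1],-0.95],[55,[0,0,1],0],[55,[0,0,1],0],[55,[0,0,0],0],[55,[0,0,0],0],[55,[0,0,0],0],[55,[0,0,0],0]]' 60
python3 - <<'E'
from h import *
grab('wrist','w3')
E
```

```text
time_s: 6.7
position: [0.4939, -0.0734, 0.161]
eef_rot: [-3.139, -0.001, 1.546]
ft_force: [-0.1, -0.5, -0.7]
opening: 0.0551
gripper_force: 0.0
time_s: 7.5
position: [0.4875, -0.0732, 0.0843]
eef_rot: [3.14, 0.001, 1.641]
ft_force: [-0.1, -0.2, -0.6]
opening: 0.0548
gripper_force: 0.0
```

View pics/w3.png

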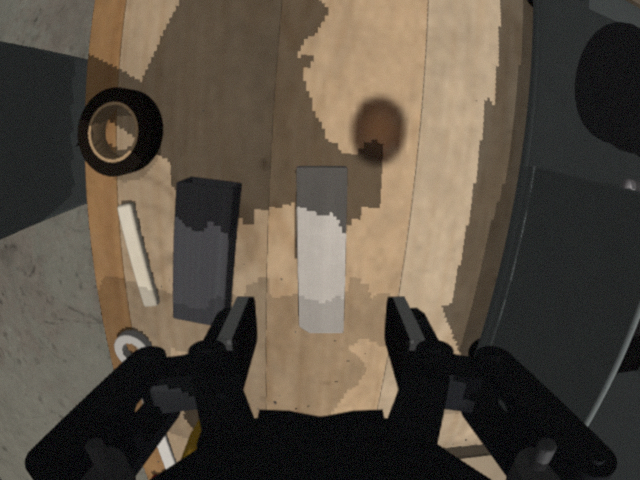

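Bar A is centred between the fingers, and the tube is clear of them on the left. Descending and gripping.

```bash
python3 -m jog '[[55,[0,0,1],0],[55,[0,0,1],0],[55,[0,0,1],0],[55,[0,0,1],0],[55,[0,0,0],0],[22,[0,0,0],0],[22,[0,0,0],0],[22,[0,0,0],0]]' 60
python3 -m jog '[[22,[0,0,0],0],[22,[0,0,0],0],[22,[0,0,-1],0],[22,[0,0,-1],0],[22,[0,0,-1],0],[22,[0,0,-1],0],[22,[0,0,-1],0],[22,[0,0,-1],0]]' 60
```

```text
time_s: 8.35
position: [0.4881, -0.0734, 0.0049]
eef_rot: [3.139, 0.001, 1.641]
ft_force: [-0.8, 1.0, 5.3]
opening: 0.0276
gripper_force: 59.4
time_s: 9.15
position: [0.4867, -0.0729, 0.1245]
eef_rot: [3.141, 0.0, 1.641]
ft_force: [-0.2, 0.7, -1.7]
opening: 0.0276
gripper_force: 60.1
```

```bash
python3 -m jog '[[22,[0,0,-1],0.95],[22,[0,0,-1],0],[22,[0,0,-1],0],[22,[0,0,-1],0],[22,[0.5,1,-0.6],0],[22,[0.5,1,-0.6],0],[22,[0.5,1,-0.6],0],[22,[0.5,1,-0.6],0]]' 60
python3 -m jog '[[22,[0.6,1,0],0],[22,[0.6,1,0],0],[22,[0.6,1,0],0],[22,[0.6,1,0],0],[22,[0.6,1,0],0],[22,[0.6,1,0],0],[22,[0.6,1,0],0],[22,[0.6,1,0],0]]' 60
python3 -m jog '[[22,[0.5,1,0],0],[22,[0,0,1],0],[22,[0,0,1],0],[22,[0,0,1],0],[22,[0,0,0.6],0],[22,[0,0,0],0],[22,[0,0,0],0],[22,[0,0,0],0]]' 60
python3 - <<'E'
from h import *
f=grab('scene','s4');w=cloud(f);p=w[150:240,165:310].reshape(-1,3)
for lo,hi,n in((.118,.13,'barB on tray'),):
    q=p[(p[:,2]>lo)&(p[:,2]<hi)&(p[:,0]>.63)&(p[:,0]<.69)&(p[:,1]<.13)&(p[:,1]>0)];print(n,len(q),cv2.minAreaRect((q[:,:2]*1000).astype(np.float32)))
E
```

```text
time_s: 9.95
position: [0.5682, -0.0345, 0.2521]
eef_rot: [3.141, 0.0, 1.546]
ft_force: [-0.6, -0.7, -2.3]
opening: 0.0275
gripper_force: 60.1
time_s: 10.75
position: [0.7306, 0.0575, 0.2512]
eef_rot: [-3.141, 0.0, 1.546]
ft_force: [0.0, -0.2, -2.3]
opening: 0.0272
gripper_force: 60.1
time_s: 11.55
position: [0.7513, 0.0664, 0.1812]
eef_rot: [3.139, 0.0, 1.546]
ft_force: [-0.0, -0.8, -2.2]
opening: 0.0277
gripper_force: 60.2
barB on tray 1020 ((665.9752807617188, 66.31611633300781), (117.99234008789062, 48.24324035644531), 86.01728057861328)
```

View pics/s4.png

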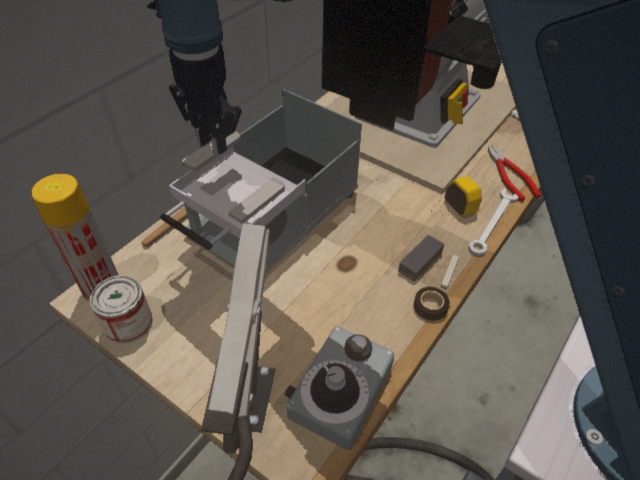

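Bar B lies on the near side of the tray at (258,200), and bar A hangs above the far side. Lowering to about z 0.128 and releasing.

```bash
python3 -m jog '[[22,[0,0,1],0],[22,[0,0,1],0],[22,[0,0,0.7],0],[22,[0,0,0],0],[22,[0,0,0],0],[38,[0,0,0],0],[38,[0,0,0],0],[38,[0,0,0],0]]' 60
python3 -m jog '[[38,[0,0,-1],0],[38,[0,0,-1],0],[38,[0,0,-1],0],[60,[0,0,-1],0],[60,[0,0,-1],0],[60,[0,0,-1],0],[60,[0,0,0],0],[60,[0,0,0],0]]' 60
```

```text
time_s: 12.4
position: [0.7513, 0.0665, 0.127]
eef_rot: [3.139, 0.0, 1.546]
ft_force: [0.7, -0.1, 0.1]
opening: 0.0376
gripper_force: 0.0
time_s: 13.2
position: [0.7507, 0.0665, 0.2459]
eef_rot: [3.14, 0.0, 1.546]
ft_force: [-0.8, 1.1, -0.4]
opening: 0.0599
gripper_force: 0.0
```

```bash
python3 -m jog '[[60,[-0.46,-1,0],0],[60,[-0.46,-1,0],0],[60,[-0.46,-1,0],0],[60,[-0.46,-1,0],0],[60,[-0.46,-1,0],0],[60,[-0.46,-1,0],0],[60,[-0.46,-1,0],0],[60,[-0.46,-1,0],0]]' 60
python3 -m jog '[[60,[-0.46,-1,0],0],[60,[-0.46,-1,0],0],[60,[-0.46,-1,0.5],0],[60,[-0.46,-1,1],0],[60,[-0.46,-1,1],0],[60,[-0.46,-1,1],0],[60,[-0.46,-1,1],0],[60,[-0.46,-1,1],0]]' 60
python3 -m jog '[[60,[0,-0.7,1],0],[60,[0,0,0],0.65],[60,[0,0,0],0],[60,[0,0,0],0],[60,[0,0,0],0],[60,[0,0,0],0],[60,[0,0,0],0],[60,[0,0,0],0]]' 60
python3 - <<'E'
from h import *
grab('wrist','w5')
E
```

```text
time_s: 14.0
position: [0.5868, -0.0032, 0.2434]
eef_rot: [-3.139, -0.0, 1.546]
ft_force: [0.6, 0.1, 0.8]
opening: 0.0602
gripper_force: 0.0
time_s: 14.8
position: [0.4249, -0.0724, 0.1332]
eef_rot: [-3.14, -0.001, 1.546]
ft_force: [0.1, -0.9, 0.2]
opening: 0.0602
gripper_force: 0.0
time_s: 15.6
position: [0.413, -0.0723, 0.1154]
eef_rot: [3.141, 0.0, 1.481]
ft_force: [-0.0, 0.4, -0.0]
opening: 0.0602
gripper_force: 0.0
```

View pics/w5.png

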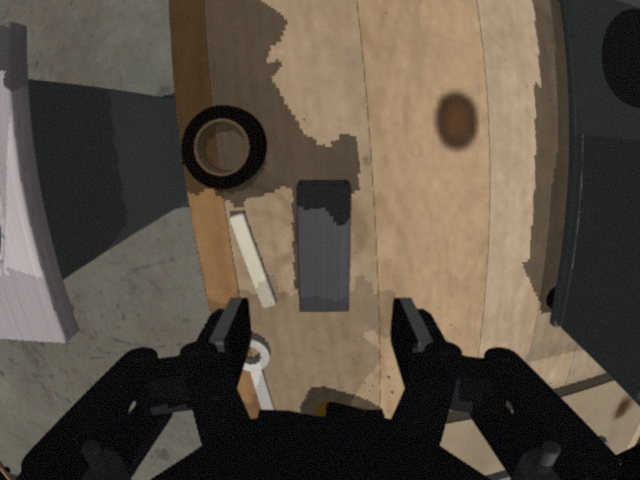

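The tube is centred between the fingers. The light stick on the left is close, so I'll use a narrower opening and grip the upper half of the tube.

```bash
python3 -m jog '[[50,[0,0,1],0],[50,[0,0,1],0],[50,[0,0,1],0],[50,[0,0,1],0],[50,[0,0,1],0],[50,[0,0,0.15],0],[28,[0,0,0],0],[28,[0,0,0],0]]' 60
python3 -m jog '[[28,[0,0,0],0],[28,[0,0,0],0],[28,[0,0,0],0],[28,[0,0,-1],0],[28,[0,0,-1],0],[28,[0,0,-1],0],[28,[0,0,-1],0],[28,[0,0,-1],0]]' 60
```

```text
time_s: 16.45
position: [0.4133, -0.0725, 0.0131]
eef_rot: [3.141, 0.0, 1.481]
ft_force: [-1.1, 0.6, -1.6]
opening: 0.0334
gripper_force: 59.7
time_s: 17.25
position: [0.4126, -0.0722, 0.1132]
eef_rot: [3.141, 0.0, 1.481]
ft_force: [0.6, -0.2, -2.0]
opening: 0.0336
gripper_force: 60.4
```

```bash
python3 -m jog '[[28,[0,0,-1],-0.65],[28,[0,0,-1],0],[28,[0,0,-1],0],[28,[0,0,-1],0],[28,[0.5,1,-0.75],0],[28,[0.5,1,-0.75],0],[28,[0.5,1,-0.75],0],[28,[0.5,1,-0.75],0]]' 60
python3 -m jog '[[28,[0.55,1,0],0],[28,[0.55,1,0],0],[28,[0.55,1,0],0],[28,[0.55,1,0],0],[28,[0.55,1,0],0],[28,[0.55,1,0],0],[28,[0.55,1,0],0],[28,[0.55,1,0],0]]' 60
python3 -m jog '[[28,[0.45,1,0],0],[28,[0.45,1,0],0],[28,[0,0.4,0],0],[28,[0,0,1],0],[28,[0,0,1],0],[28,[0,0,1],0],[28,[0,0,0.5],0],[28,[0,0,0],0]]' 60
python3 - <<'E'
from h import *
f=grab('scene','s6');w=cloud(f);np.save('/tmp/s6w',w)
grab('wrist','w6')
E
```

```text
time_s: 18.05
position: [0.4943, -0.0338, 0.2529]
eef_rot: [-3.142, 0.0, 1.546]
ft_force: [0.7, 0.1, -2.1]
opening: 0.0332
gripper_force: 60.5
time_s: 18.85
position: [0.6564, 0.0502, 0.2519]
eef_rot: [-3.141, -0.0, 1.546]
ft_force: [-0.1, -0.7, -1.6]
opening: 0.0332
gripper_force: 60.6
time_s: 19.65
position: [0.7028, 0.0662, 0.18]
eef_rot: [-3.137, -0.0, 1.546]
ft_force: [0.3, 0.6, -2.4]
opening: 0.0333
gripper_force: 60.5
```

View pics/w6.png

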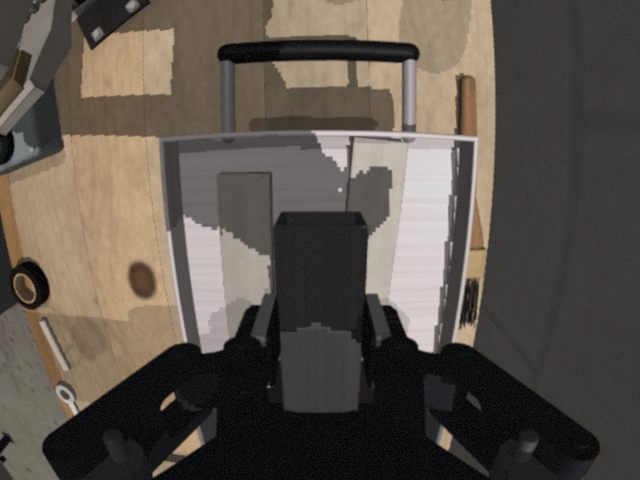

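Run:
```python
from h import *
f=imaging.grab_frame('wrist');z=f['range_z'];K=f['intrinsics'];v,u=np.mgrid[:480,:640]
dx=(u-K[0,2])/K[0,0];dy=(v-K[1,2])/K[1,1];r=np.hypot(dx,dy)+1e-9
k=np.tan(r)/r*z
p=np.stack([dx*k,dy*k,z],-1);R=cv2.Rodrigues(np.array(f['rvec'],float))[0]
w=(p-np.ravel(f['tvec']))@R;w[z==0]=np.nan
for n,(uu,vv) in dict(B_topL=(220,175),B_topR=(270,175),B_lowL=(220,260),B_mid=(245,230),floor=(430,200),A_topL=(352,141),A_topR=(405,145),A_mid=(380,200),A_R=(395,230),rimL=(165,139),rimR=(474,139),tubeTopL=(278,215),tubeTopR=(365,215),handle=(318,50),hL=(225,50),hR=(413,52),rim_mid=(318,135)).items():
    print(n,np.round(w[vv,uu],4))
```

```text
B_topL [0.6493 0.1196 0.1245]
B_topR [0.6768 0.1175 0.1178]
B_lowL [0.6419 0.0664 0.1155]
B_mid [0.6619 0.088  0.1265]
floor [0.7697 0.101  0.116 ]
A_topL [0.7226 0.1357 0.1255]
A_topR [0.7516 0.1336 0.1261]
A_mid [0.7378 0.1032 0.1261]
A_R [0.7468 0.0857 0.1258]
rimL [0.6233 0.1425 0.1376]
rimR [0.7872 0.1385 0.1379]
tubeTopL [0.6801 0.0938 0.1167]
tubeTopR [0.7294 0.095  0.1269]
handle [0.7057 0.1858 0.1259]
hL [0.6554 0.1894 0.1257]
hR [0.7571 0.1858 0.125 ]
rim_mid [0.7046 0.1394 0.1389]
```

```bash
python3 -c "
import cv2
a=cv2.imread('pics/s6.png')[120:270,150:350];b=cv2.imread('pics/w6.png')[120:350,150:490]
cv2.imwrite('pics/c6.png',cv2.resize(a,None,fx=3.5,fy=3.5,interpolation=cv2.INTER_CUBIC))"
```

```text
(no output)
```

View pics/c6.png

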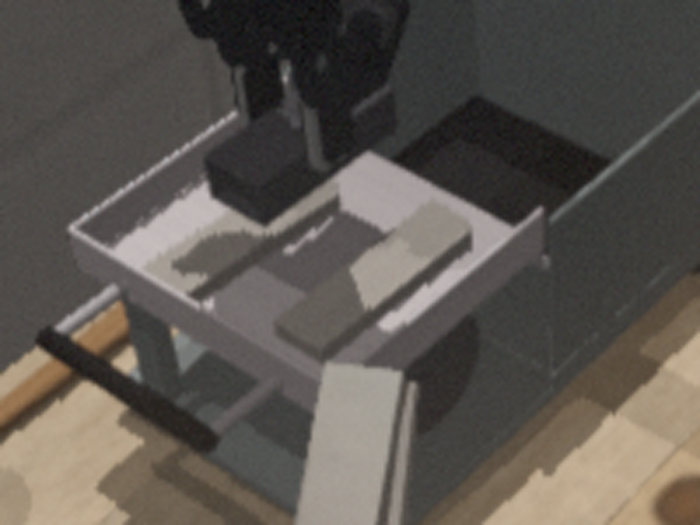

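Bar A was knocked about 15 mm toward the middle, leaving a gap of x 0.676–0.722. I'll shift the tube 4 mm nearer and release it just above the floor, with the tips above the bars.

```bash
python3 -m jog '[[28,[0,-0.2,1],0],[28,[0,0,1],0],[28,[0,0,0.5],0],[28,[0,0,0],0],[28,[0,0,0],0],[45,[0,0,0],0],[45,[0,0,0],0],[45,[0,0,0],0]]' 60
python3 -m jog '[[45,[0,0,-1],0],[45,[0,0,-1],0],[45,[0,0,-1],0],[45,[0,0,-1],0],[45,[0,0,-1],0],[45,[0,0,-1],0],[45,[0,0,0],0],[45,[0,0,0],0]]' 60
python3 - <<'E'
from h import *
f=grab('scene','s7');w=cloud(f)
a=f['image'][120:270,150:350,::-1];b=grab('wrist')['image'][:,:,::-1]
a=cv2.resize(a,(400,300),interpolation=cv2.INTER_CUBIC);b=cv2.resize(b,(400,300))
cv2.imwrite('pics/c7.png',np.hstack([a,b]))
E
```

```text
time_s: 20.6
position: [0.7006, 0.0665, 0.1327]
eef_rot: [3.141, 0.0, 1.546]
ft_force: [-0.6, -0.1, -0.0]
opening: 0.0453
gripper_force: 0.4
time_s: 21.4
position: [0.7006, 0.0665, 0.2521]
eef_rot: [3.141, 0.0, 1.546]
ft_force: [0.1, -0.0, -0.1]
opening: 0.045
gripper_force: 0.0
```

View pics/c7.png

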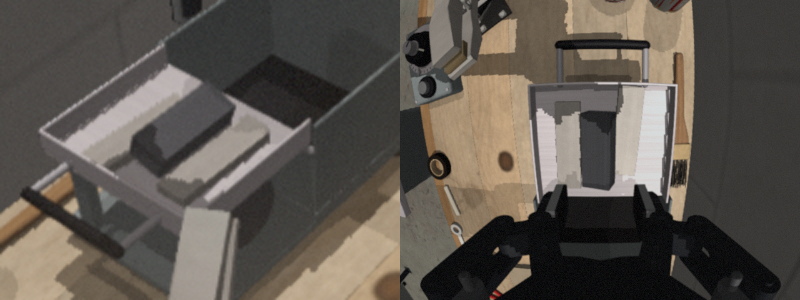

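All three pieces lie on the flat tray, the tube between the bars. Now I'll go to the handle and turn the gripper a quarter turn.

```bash
python3 -m jog '[[45,[1,0.1,0],0],[45,[1,0.1,0],0],[45,[1,0,0],0],[45,[1,0,0],0],[45,[1,0,0],0],[45,[1,0,0],0],[45,[0,0,0],1],[45,[0,0,0],1]]' 60
python3 -m jog '[[45,[0,0,0],1],[45,[0,0,0],1],[45,[0,0,0],1],[45,[0,0,0],1],[45,[0,0,0],1],[45,[0,0,0],1],[45,[0,0,0],1],[45,[0,0,0],1]]' 60
python3 -m jog '[[45,[0,0,0],1],[45,[0,0,0],1],[45,[0,0,0],1],[45,[0,0,0],1],[45,[0,0,0],1],[45,[0,0,0],0.5],[45,[0,0,0],0],[45,[0,0,0],0]]' 60
python3 -c "
from h import *
print(np.round(robot.state()['q'],2))"
```

```text
time_s: 22.3
position: [0.7072, 0.1887, 0.2522]
eef_rot: [3.142, 0.0, 1.344]
ft_force: [-0.3, 0.0, -0.2]
opening: 0.0449
gripper_force: 0.0
time_s: 23.1
position: [0.7073, 0.1876, 0.2523]
eef_rot: [-3.142, -0.0, 0.542]
ft_force: [-0.0, 0.7, -0.5]
opening: 0.0453
gripper_force: 0.0
time_s: 23.9
position: [0.7073, 0.1871, 0.2523]
eef_rot: [-3.142, -0.0, -0.002]
ft_force: [-0.3, 0.5, 0.2]
opening: 0.0451
gripper_force: 0.0
[0.1  0.51 1.13 0.   1.5  1.67]
```

```bash
python3 -m jog '[[45,[0,0,1],0],[45,[0,0,1],0],[45,[0,0,1],0],[45,[0,0,1],0],[45,[0,0,1],0],[45,[0,0,1],0],[45,[0,0,1],0],[45,[0,0,0.2],0]]' 40
python3 -m jog '[[6,[0,0,0],0],[6,[0,0,0],0],[6,[0,0,0],0],[6,[0,0,0],0],[6,[0,0,0],0],[6,[0,0,0],0],[6,[0,0,0],0],[6,[0,0,0],0]]' 40
```

```text
time_s: 24.7
position: [0.7054, 0.1865, 0.1049]
eef_rot: [3.141, 0.005, -0.003]
ft_force: [-0.4, -0.8, 0.1]
opening: 0.0451
gripper_force: 0.0
time_s: 25.5
position: [0.7083, 0.1872, 0.11]
eef_rot: [-3.14, -0.003, -0.004]
ft_force: [-0.5, 6.2, 6.2]
opening: 0.0105
gripper_force: 39.5
```

```bash
python3 -m jog '[[6,[0,0.05,-0.61],0],[6,[0,0.05,-0.61],0],[6,[0,0.13,-0.59],0],[6,[0,0.13,-0.59],0],[6,[0,0.2,-0.58],0],[6,[0,0.2,-0.58],0],[6,[0,0.27,-0.54],0],[6,[0,0.27,-0.54],0]]' 40
python3 -m jog '[[6,[0,0.33,-0.51],0],[6,[0,0.33,-0.51],0],[6,[0,0.4,-0.46],0],[6,[0,0.4,-0.46],0],[6,[0,0.45,-0.41],0],[6,[0,0.45,-0.41],0],[6,[0,0.5,-0.35],0],[6,[0,0.5,-0.35],0]]' 40
python3 - <<'E'
from h import *
f=grab('scene','s8')
E
```

```text
time_s: 26.3
position: [0.7076, 0.1639, 0.201]
eef_rot: [-3.136, -0.002, -0.003]
ft_force: [3.7, 11.2, -3.1]
opening: 0.0102
gripper_force: 39.2
time_s: 27.1
position: [0.7064, 0.0989, 0.2743]
eef_rot: [-3.133, -0.002, 0.0]
ft_force: [-6.6, 17.2, 13.9]
opening: 0.0098
gripper_force: 39.0
```

View pics/s8.png

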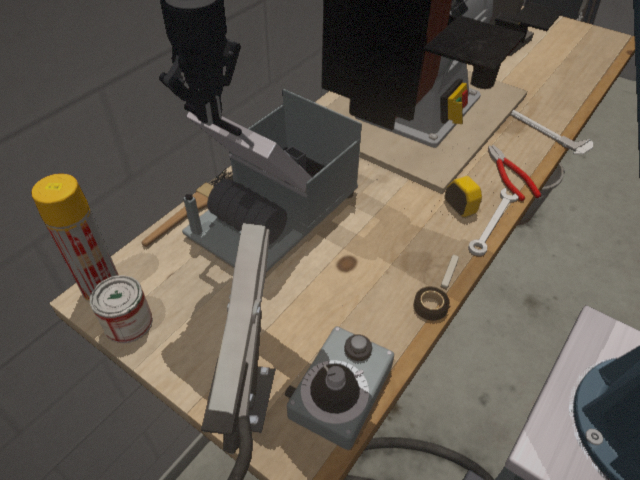

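The tray is tipped to about 1 rad, with pieces showing in the tub at (305,160). I'll wait a moment, then lower it along the same arc.

```bash
python3 -m jog '[[6,[0,0,0],0],[6,[0,0,0],0],[6,[0,0,0],0],[6,[0,0,0],0],[6,[0,0,0],0],[6,[0,0,0],0],[6,[0,0,0],0],[6,[0,0,0],0]]' 40
python3 -m jog '[[6,[0,-0.5,0.35],0],[6,[0,-0.5,0.35],0],[6,[0,-0.45,0.41],0],[6,[0,-0.45,0.41],0],[6,[0,-0.4,0.46],0],[6,[0,-0.4,0.46],0],[6,[0,-0.33,0.51],0],[6,[0,-0.33,0.51],0]]' 40
python3 -m jog '[[6,[0,-0.27,0.54],0],[6,[0,-0.27,0.54],0],[6,[0,-0.2,0.58],0],[6,[0,-0.2,0.58],0],[6,[0,-0.13,0.59],0],[6,[0,-0.13,0.59],0],[6,[0,-0.05,0.61],0],[6,[0,-0.05,0.61],0]]' 40
python3 -m jog '[[6,[0,0,0],0],[6,[0,0,0],0],[30,[0,0,0],0],[30,[0,0,0],0],[30,[0,0,0],0],[30,[0,0,-0.5],0],[30,[0,0,-1],0],[30,[0,0,-1],0]]' 40
python3 -m jog '[[45,[0,0,-1],0],[45,[0,0,-1],0],[45,[0,0,-1],0],[45,[0,0,-1],0],[45,[0,0,-1],0],[45,[0,0,0],0],[45,[0,0,0],0],[45,[0,0,0],0]]' 40
python3 - <<'E'
from h import *
f=grab('scene','s9')
a=cv2.resize(f['image'][90:270,150:390,::-1],(480,360),interpolation=cv2.INTER_CUBIC)
b=cv2.resize(grab('side')['image'][90:270,150:390,::-1],(480,360),interpolation=cv2.INTER_CUBIC)
cv2.imwrite('pics/c9.png',np.hstack([a,b])[:,:800])
w=cloud(f);q=w.reshape(-1,3);q=q[(q[:,0]>.64)&(q[:,0]<.76)&(q[:,1]>.17)&(q[:,1]<.21)&(q[:,2]>.05)&(q[:,2]<.2)];print('handle top z',np.percentile(q[:,2],[50,95]))
E
```

```text
time_s: 27.95
position: [0.7065, 0.0976, 0.2752]
eef_rot: [-3.136, -0.003, -0.001]
ft_force: [-7.8, 14.2, 19.0]
opening: 0.0105
gripper_force: 39.4
time_s: 28.75
position: [0.7077, 0.1628, 0.2033]
eef_rot: [-3.139, -0.003, -0.003]
ft_force: [-0.8, 6.7, 7.7]
opening: 0.0101
gripper_force: 40.5
time_s: 29.55
position: [0.7083, 0.1873, 0.1092]
eef_rot: [-3.141, -0.003, -0.004]
ft_force: [-7.7, 1.9, 49.9]
opening: 0.0098
gripper_force: 48.8
time_s: 30.35
position: [0.7071, 0.186, 0.1589]
eef_rot: [3.141, 0.001, -0.004]
ft_force: [1.3, -0.2, 0.5]
opening: 0.0297
gripper_force: 0.0
time_s: 31.15
position: [0.7067, 0.1862, 0.2567]
eef_rot: [3.141, 0.002, -0.004]
ft_force: [0.4, 0.1, 0.1]
opening: 0.0449
gripper_force: 0.0
handle top z [0.12385139 0.12678418]
```

View pics/c9.png

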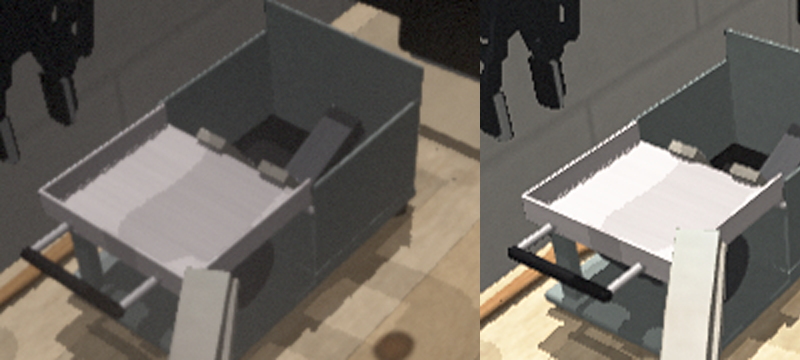

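Run:
```python
from h import *
f=grab('scene');w=cloud(f)
for n,(u,v) in dict(tube_top=(323,148),tube_mid=(312,162),tube_low=(300,176),tubeR=(329,152),bar1=(255,159),bar2=(287,175),bar1tip=(248,157),bar2tip=(282,177)).items():
    print(n,np.round(w[v,u],3))
f=grab('side');np.savez('/tmp/side9',**f)
# dial analysis crop
i=f['image'][290:430,290:410,::-1];j=grab('scene');np.savez('/tmp/scene9',**j)
j=j['image'][320:450,280:400,::-1]
cv2.imwrite('pics/dial.png',np.hstack([cv2.resize(i,(400,467),interpolation=cv2.INTER_CUBIC),cv2.resize(j,(400,467),interpolation=cv2.INTER_CUBIC)]))
```

```text
tube_top [ 0.677 -0.142  0.09 ]
tube_mid [ 0.68  -0.11   0.075]
tube_low [ 0.683 -0.076  0.062]
tubeR [ 0.665 -0.145  0.085]
bar1 [ 0.731 -0.009  0.123]
bar2 [ 0.656 -0.006  0.126]
bar1tip [ 0.747 -0.008  0.12 ]
bar2tip [ 0.668 -0.007  0.115]
```

View pics/dial.png

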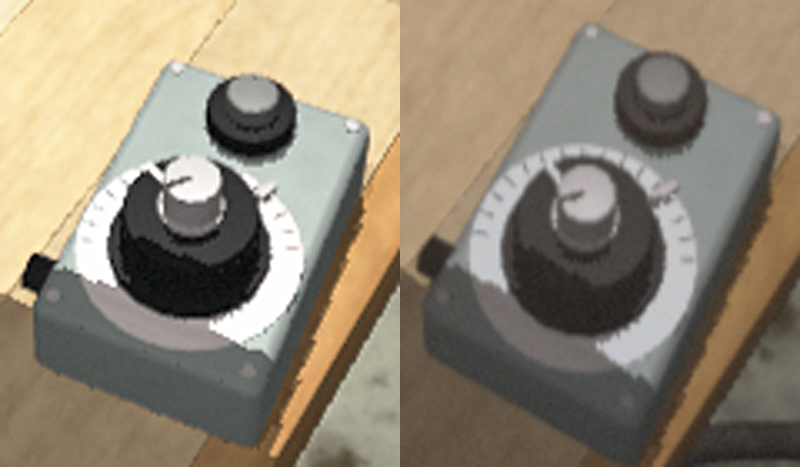

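The dial crop shows the pointer at (152,172)/(548,165) and the clip at (265,192)/(663,190), so a clockwise turn is needed. The tube centre is near z 0.06, the bars lean on the hinge wall, and the tray is flat. Now I'll compute the turn angle.

Run:
```python
from h import *
def ray(f,u,v,z):
    K=f['intrinsics'];R=cv2.Rodrigues(np.array(f['rvec'],float))[0];c=-R.T@np.ravel(f['tvec'])
    d=R.T@np.array([(u-K[0,2])/K[0,0],(v-K[1,2])/K[1,1],1]);return c+d*(z-c[2])/d[2]
si=dict(np.load('/tmp/side9.npz'));sc=dict(np.load('/tmp/scene9.npz'))
c0=np.array([.3815,.2392])
A={}
for nm,f,T in(('side',si,lambda p:(290+p[0]*.3,290+p[1]*.3)),('scene',sc,lambda p:(280+(p[0]-400)*.3,320+p[1]*130/467))):
    for k,p in dict(side=dict(ptr=(150,168),ptr_in=(160,183),clip=(265,192),clip_out=(272,187)),scene=dict(ptr=(548,162),ptr_in=(559,182),clip=(662,191),clip_out=(673,184)))[nm].items():
        w=ray(f,*T(p),.05)[:2]-c0
        print(nm,k,np.round(np.hypot(*w)*1e3,1),np.round(np.degrees(np.arctan2(w[1],w[0])),1))
q=np.concatenate([cloud(si).reshape(-1,3),cloud(sc).reshape(-1,3)]);q=q[np.isfinite(q[:,0])]
for z0,z1 in((.1,.13),(.13,.16),(.16,.19),(.19,.23)):
    r=q[(q[:,2]>z0)&(q[:,2]<z1)&(q[:,0]>.3)&(q[:,0]<.6)&(q[:,1]>.1)&(q[:,1]<.4)]
    if len(r):d=np.hypot(*(r[:,:2]-c0).T);i=d.argmin();print(z0,z1,d[i],r[i])
```

```text
side ptr 40.9 -37.6
side ptr_in 32.0 -39.4
side clip 42.6 -111.2
side clip_out 46.7 -111.0
scene ptr 40.5 -34.2
scene ptr_in 30.7 -36.7
scene clip 42.8 -106.7
scene clip_out 48.5 -107.2
0.1 0.13 0.11304611642050634 [0.47309264 0.30545868 0.11529337]
0.13 0.16 0.11504881543900834 [0.48355736 0.29230861 0.14240722]
0.16 0.19 0.12314939166105691 [0.50303636 0.25906672 0.16031977]
0.19 0.23 0.14323739728876986 [0.52316283 0.21801992 0.19105701]
```

```bash
python3 -m jog '[[72,[0,0,-1],0],[72,[-1,-0.16,0],0],[72,[-1,-0.16,0],0],[72,[-1,-0.16,0],0],[72,[-1,-0.16,0],0],[72,[-1,-0.16,0],0],[72,[-1,-0.16,0],0],[72,[-1,-0.16,0],0]]' 40
python3 -m jog '[[72,[-1,-0.16,0],0],[72,[-1,-0.16,0],0],[72,[-1,-0.16,0],0],[72,[-1,-0.16,0],0],[72,[-1,-0.16,0],0],[72,[-1,-0.16,0],0],[72,[-1,-0.16,0],0],[72,[-1,-0.16,0],0]]' 40
python3 -m jog '[[72,[-1,-0.16,0],0],[72,[-0.25,0,0],0],[72,[0,0,0],-1],[72,[0,0,0],-1],[72,[0,0,0],-1],[72,[0,0,0],-1],[72,[0,0,0],-1],[72,[0,0,0],-1]]' 40
python3 -m jog '[[72,[0,0,0],-1],[72,[0,0,0],-1],[72,[0,0,0],-1],[72,[0,0,0],-1],[72,[0,0,0],-1],[72,[0,0,0],-1],[72,[0,0,0],-1],[72,[0,0,0],-1]]' 40
python3 -m jog '[[72,[0,0,0],-1],[72,[0,0,0],-1],[72,[0,0,0],-1],[72,[0,0,0],-1],[72,[0,0,0],-1],[72,[0,0,0],0],[72,[0,0,0],0],[72,[0,0,0],0]]' 40
python3 - <<'E'
from h import *
s=robot.state();R=Ro.from_euler('xyz',s['eef_rot']).as_matrix();print(s['q'].round(2) if hasattr(s['q'],'round') else s['q'])
print('shift units',R.T@(np.array([.3815,.239,.050])-s['position'])/.02)
E
```

```text
time_s: 32.2
position: [0.5665, 0.2095, 0.278]
eef_rot: [3.142, 0.0, -0.004]
ft_force: [0.6, -0.0, 0.2]
opening: 0.0718
gripper_force: 0.0
time_s: 33.0
position: [0.4067, 0.2357, 0.2782]
eef_rot: [3.142, 0.0, -0.004]
ft_force: [-0.3, 0.5, 0.1]
opening: 0.0722
gripper_force: 0.0
time_s: 33.8
position: [0.3832, 0.2388, 0.2783]
eef_rot: [3.141, -0.0, 0.6]
ft_force: [0.6, -0.4, 0.4]
opening: 0.0722
gripper_force: 0.0
time_s: 34.6
position: [0.3832, 0.2388, 0.2783]
eef_rot: [3.141, 0.0, 1.4]
ft_force: [0.6, 0.3, 1.3]
opening: 0.0719
gripper_force: 0.0
time_s: 35.4
position: [0.3828, 0.2389, 0.2783]
eef_rot: [3.142, 0.0, 1.894]
ft_force: [0.6, -0.2, 0.9]
opening: 0.0722
gripper_force: 0.0
[ 0.29 -0.15  1.84 -0.    1.44 -0.03]
shift units [ 0.02659138 -0.05895054 11.41317899]
```

```bash
python3 -m jog '[[72,[0,-0.06,1],0],[72,[0,0,1],0],[72,[0,0,1],0],[72,[0,0,1],0],[72,[0,0,1],0],[72,[0,0,1],0],[72,[0,0,1],0],[72,[0,0,1],0]]' 25
python3 -m jog '[[72,[0,0,0.8],0],[72,[0,0,0.8],0],[72,[0,0,0.8],0],[72,[0,0,0.8],0],[72,[0,0,0.2],0],[50,[0,0,0],0],[50,[0,0,0],0],[50,[0,0,0],0]]' 25
python3 -m jog '[[50,[0,0,0],0],[50,[0,0,0],0],[50,[0,0,0],0],[50,[0,0,0],0],[50,[0,0,0],0],[50,[0,0,0],0],[50,[0,0,0],0],[50,[0,0,0],0]]' 25
```

```text
time_s: 36.2
position: [0.3816, 0.2386, 0.1176]
eef_rot: [3.141, 0.0, 1.894]
ft_force: [-0.7, -0.1, -0.6]
opening: 0.0717
gripper_force: 0.0
time_s: 37.0
position: [0.3821, 0.2388, 0.0507]
eef_rot: [3.14, -0.0, 1.895]
ft_force: [2.9, 1.5, -7.3]
opening: 0.055
gripper_force: 29.0
time_s: 37.8
position: [0.3821, 0.2388, 0.0507]
eef_rot: [3.14, 0.0, 1.896]
ft_force: [4.0, 1.2, -0.5]
opening: 0.0553
gripper_force: 29.4
```

```bash
python3 -m jog '[[50,[0,0,0],0.8],[50,[0,0,0],0.8],[50,[0,0,0],0.8],[50,[0,0,0],0.8],[50,[0,0,0],0.8],[50,[0,0,0],0.8],[50,[0,0,0],0.8],[50,[0,0,0],0.8]]' 25
python3 -m jog '[[50,[0,0,0],0.8],[50,[0,0,0],0.8],[50,[0,0,0],0.8],[50,[0,0,0],0.8],[50,[0,0,0],0.8],[50,[0,0,0],0.8],[50,[0,0,0],0.8],[50,[0,0,0],0.8]]' 25
python3 -m jog '[[50,[0,0,0],0],[50,[0,0,0],0],[72,[0,0,0],0],[72,[0,0,0],0],[72,[0,0,0],0],[72,[0,0,0],0],[72,[0,0,-0.5],0],[72,[0,0,-1],0]]' 25
python3 -m jog '[[72,[0,0,-1],0],[72,[0,0,-1],0],[72,[0,0,-1],0],[72,[0,0,-1],0],[72,[0,0,-1],0],[72,[0,0,-1],0],[72,[0,0,-1],0],[72,[0,0,0],0]]' 25
python3 - <<'E'
from h import *
f=grab('side');np.savez('/tmp/side10',**f);i=f['image'][290:430,290:410,::-1];j=grab('scene');np.savez('/tmp/scene10',**j)
j=j['image'][320:450,280:400,::-1]
cv2.imwrite('pics/dial2.png',np.hstack([cv2.resize(i,(400,467),interpolation=cv2.INTER_CUBIC),cv2.resize(j,(400,467),interpolation=cv2.INTER_CUBIC)]))
E
```

```text
time_s: 38.6
position: [0.3826, 0.2388, 0.0507]
eef_rot: [3.139, -0.001, 1.253]
ft_force: [6.4, 1.9, -4.2]
opening: 0.0551
gripper_force: 29.3
time_s: 39.4
position: [0.383, 0.2385, 0.0507]
eef_rot: [3.14, -0.003, 0.613]
ft_force: [8.2, 0.6, -4.1]
opening: 0.055
gripper_force: 29.2
time_s: 40.2
position: [0.38, 0.2382, 0.0798]
eef_rot: [-3.14, 0.004, 0.616]
ft_force: [-0.1, -0.3, -0.2]
opening: 0.0717
gripper_force: 0.0
time_s: 41.0
position: [0.3831, 0.2392, 0.2237]
eef_rot: [3.14, -0.006, 0.616]
ft_force: [1.1, 1.5, -0.7]
opening: 0.072
gripper_force: 0.0
```

View pics/dial2.png

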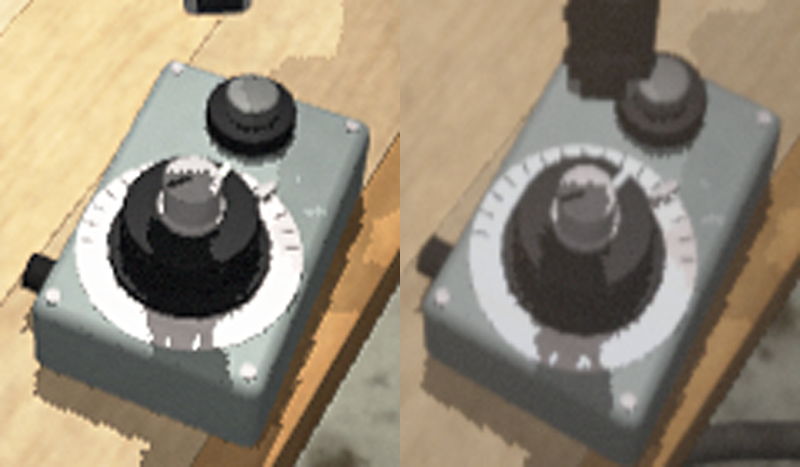

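The pointer is at (228,168)/(632,166), short of the clip at (265,192)/(662,191). The inner mark is unchanged. Measuring the remaining angle.

Run:
```python
from h import *
def ray(f,u,v,z):
    K=f['intrinsics'];R=cv2.Rodrigues(np.array(f['rvec'],float))[0];c=-R.T@np.ravel(f['tvec'])
    d=R.T@np.array([(u-K[0,2])/K[0,0],(v-K[1,2])/K[1,1],1]);return c+d*(z-c[2])/d[2]
si=dict(np.load('/tmp/side10.npz'));sc=dict(np.load('/tmp/scene10.npz'))
c0=np.array([.3815,.2392])
for nm,f,T in(('side',si,lambda p:(290+p[0]*.3,290+p[1]*.3)),('scene',sc,lambda p:(280+(p[0]-400)*.3,320+p[1]*130/467))):
    for k,p in dict(side=dict(ptr=(230,166),ptr_in=(220,182),clip=(265,192)),scene=dict(ptr=(634,163),ptr_in=(622,182),clip=(662,191)))[nm].items():
        w=ray(f,*T(p),.05)[:2]-c0
        print(nm,k,np.round(np.hypot(*w)*1e3,1),np.round(np.degrees(np.arctan2(w[1],w[0])),1))
s=robot.state();R=Ro.from_euler('xyz',s['eef_rot']).as_matrix()
print(s['eef_rot'],'shift',R.T@(np.array([.3815,.239,.051])-s['position'])/.02)
```

```text
side ptr 44.2 -85.2
side ptr_in 34.4 -84.6
side clip 42.6 -111.2
scene ptr 44.4 -84.9
scene ptr_in 34.4 -84.4
scene clip 42.8 -106.7
[ 3.14128703e+00 -9.32373630e-04  6.15863557e-01] shift [ 6.10664972e-03 -1.68024479e-02  8.47874941e+00]
```

About 25° remains, since the ring slipped somewhat. I'll regrip more firmly and turn 0.44 rad more.

```bash
python3 -m jog '[[72,[0,0,0],-1],[72,[0,0,0],-1],[72,[0,0,0],-1],[72,[0,0,0],-1],[72,[0,0,0.45],-0.4],[72,[0,0,1],0],[72,[0,0,1],0],[72,[0,0,1],0]]' 50
python3 -m jog '[[72,[0,0,1],0],[72,[0,0,1],0],[72,[0,0,1],0],[72,[0,0,1],0],[72,[0,0,1],0],[50,[0,0,0],0],[50,[0,0,0],0],[50,[0,0,0],0]]' 50
python3 -m jog '[[50,[0,0,0],0],[50,[0,0,0],0],[50,[0,0,0],0.8],[50,[0,0,0],0.8],[50,[0,0,0],0.8],[50,[0,0,0],0.8],[50,[0,0,0],0.8],[50,[0,0,0],0.4]]' 50
python3 -m jog '[[50,[0,0,0],0],[50,[0,0,0],0],[72,[0,0,0],0],[72,[0,0,0],0],[72,[0,0,0],0],[72,[0,0,0],0],[72,[0,0,-0.5],0],[72,[0,0,-1],0]]' 50
python3 -m jog '[[72,[0,0,-1],0],[72,[0,0,-1],0],[72,[0,0,-1],0],[72,[0,0,-1],0],[72,[0,0,-1],0],[72,[0,0,-1],0],[72,[0,0,-1],0],[72,[0,0,0],0]]' 50
python3 - <<'E'
from h import *
f=grab('side');np.savez('/tmp/side11',**f);i=f['image'][290:430,290:410,::-1];j=grab('scene');np.savez('/tmp/scene11',**j)
j=j['image'][320:450,280:400,::-1]
cv2.imwrite('pics/dial3.png',np.hstack([cv2.resize(i,(400,467),interpolation=cv2.INTER_CUBIC),cv2.resize(j,(400,467),interpolation=cv2.INTER_CUBIC)]))
E
```

```text
time_s: 41.9
position: [0.3803, 0.2382, 0.1492]
eef_rot: [-3.14, 0.002, 1.056]
ft_force: [-0.0, 1.1, 0.1]
opening: 0.0723
gripper_force: 0.0
time_s: 42.7
position: [0.3813, 0.2368, 0.0496]
eef_rot: [3.141, 0.003, 1.056]
ft_force: [11.8, -6.8, -22.8]
opening: 0.0544
gripper_force: 57.3
time_s: 43.5
position: [0.3808, 0.2373, 0.0496]
eef_rot: [3.141, 0.002, 0.613]
ft_force: [9.5, -3.0, -22.0]
opening: 0.0543
gripper_force: 57.4
time_s: 44.3
position: [0.3802, 0.2383, 0.0811]
eef_rot: [-3.141, 0.003, 0.616]
ft_force: [0.8, 0.3, -0.6]
opening: 0.0724
gripper_force: 0.0
time_s: 45.1
position: [0.3832, 0.2393, 0.2249]
eef_rot: [3.14, -0.006, 0.616]
ft_force: [-0.5, -0.1, 0.4]
opening: 0.0724
gripper_force: 0.0
```

View pics/dial3.png

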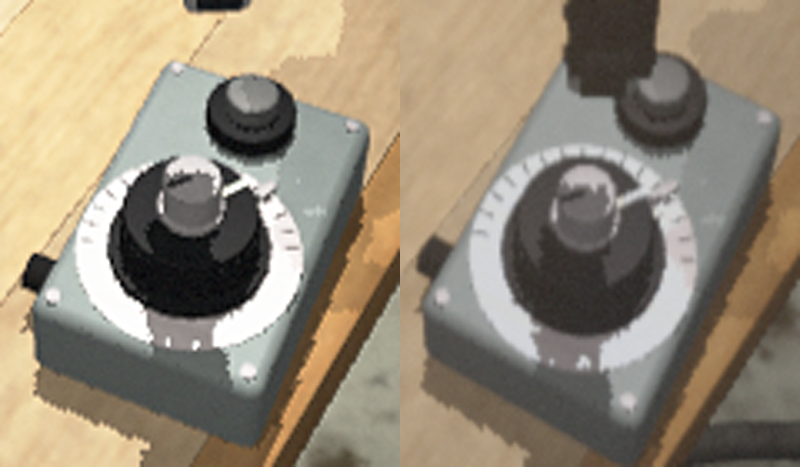

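The pointer, ending at (250,180)/(643,191), is now almost at the clip at (258,195)/(650,198). I've used up my picture allowance, so I'll refine numerically from image differences.

Run:
```python
from h import *
def ray(f,uv,z=.05):
    K=f['intrinsics'];R=cv2.Rodrigues(np.array(f['rvec'],float))[0];c=-R.T@np.ravel(f['tvec'])
    uv=np.atleast_2d(uv).astype(float);d=np.c_[(uv[:,0]-K[0,2])/K[0,0],(uv[:,1]-K[1,2])/K[1,1],np.ones(len(uv))]@R
    return (c+d*((z-c[2])/d[:,2])[:,None])[:,:2]
for n,roi in(('side',(325,325,385,375)),('scene',(320,355,378,395))):
    F=[dict(np.load(f'/tmp/{n}{k}.npz')) for k in(9,10,11)]
    G=[f['image'].astype(int).min(2) for f in F]
    x0,y0,x1,y1=roi
    dep=[]
    for k in range(3):
        o=[G[j] for j in range(3) if j!=k]
        d=G[k]-np.maximum(*o);m=np.zeros_like(d,bool);m[y0:y1,x0:x1]=d[y0:y1,x0:x1]>35
        nn,lab,st,ce=cv2.connectedComponentsWithStats(m.astype(np.uint8),connectivity=8)
        big=sorted(range(1,nn),key=lambda i:-st[i,4])[:3]
        for i in big[:2]:
            v,u=np.nonzero(lab==i);w=ray(F[k],np.c_[u,v])-[.3815,.2392]
            r=np.hypot(*w.T)*1e3
            print(n,k,'area',st[i,4],'px',ce[i].round(1),'r',r.min().round(1),r.max().round(1),'ang',np.degrees(np.arctan2(w[:,1].mean(),w[:,0].mean())).round(1))
    # dump pixel intensities near the clip in last frame
    cx,cy=(369,347) if n=='side' else (359,372)
    print(F[2]['image'][cy-10:cy+6,cx-13:cx+8].mean(2).astype(int))
    print('origin',cx-13,cy-10)
```

```text
side 0 area 206 px [379.4 342.3] r 45.5 87.7 ang -112.4
side 0 area 129 px [345.4 344.9] r 21.4 43.2 ang -58.6
side 1 area 11 px [356.9 340.7] r 37.0 44.9 ang -82.4
side 2 area 26 px [359.5 345.7] r 29.0 41.3 ang -93.0
side 2 area 2 px [329.5 344.5] r 37.9 38.5 ang -22.4
[[202 198 135 140 140  96  85  86  63  66  63  73  72  86 100  99  99 126
  114 169 162]
 [177 191 206 203 198 137 138  91  99  97  98  97  97 138 137 134 141 190
  165 163 162]
 [ 71 138 177 190 200 203 198 134 139 136 135 136 141 199 197 196 193 173
  162 162 164]
 [ 37  46  72 141 189 209 198 197 196 197 198 196 195 193 191 194 190 184
  162 165 165]
 [ 38  48  45  53 131 203 197 202 192 191 193 189 192 193 192 193 192 163
  163 165 166]
 [ 78  45  52  51  47  99 199 243 229 199 187 191 192 194 193 193 195 173
  166 166 165]
 [128  45  52  45  38  59 194 255 255 238 217 190 192 192 193 198 195 185
  166 168 166]
 [118  40  41  49 122 202 239 255 254 255 252 207 194 197 202 212 198 166
  167 166 166]
 [ 94  98 121 204 245 255 255 252 191 255 247 219 211 219 229 232 199 160
  169 167 166]
 [100 219 245 255 255 254 1
[... 1674 characters left out ...]
04 211 211 211 205 182 177 166 171 174 176 161
  151 142 142]
 [ 72  71  73  75  78 119 176 207 210 206 171 160 178 182 182 186 185 149
  146 141 141]
 [ 74  75  85  86 108 150 196 211 208 184 166 178 188 192 188 181 152 130
  141 141 141]
 [ 80  94 138 152 186 196 207 209 206 192 187 187 190 191 169 149 124 141
  142 140 142]
 [136 152 193 196 204 184 176 159 160 168 175 156 159 155 135 179 177 161
  145 140 142]
 [190 195 203 181 157 127 115  99 119 123 128 111 131 138 118 156 181 180
  150 143 142]
 [196 174 158 123  95  82  77  74  92 105 116 132 181 143 151 188 199 198
  171 145 141]
 [151 116  94  78  74  75  71  74  79 118 154 191 207 194 197 207 209 207
  180 150 140]]
origin 346 362
```

Run:
```python
from h import *
def ray(f,u,v,z=.05):
    K=f['intrinsics'];R=cv2.Rodrigues(np.array(f['rvec'],float))[0];c=-R.T@np.ravel(f['tvec'])
    d=np.array([(u-K[0,2])/K[0,0],(v-K[1,2])/K[1,1],1])@R;return ((c+d*(z-c[2])/d[2])[:2])*1e3
S={'side':dict(p_in=(357.5,346.7),p_edge=(363.5,344.4),c_in=(367.5,347.6),c_out=(371.5,344.8)),
   'scene':dict(p_in=(347,375.4),p_edge=(354,372.2),c_in=(357,373),c_out=(362,370.9))}
for n in S:
    f=dict(np.load(f'/tmp/{n}11.npz'));W={k:ray(f,*p) for k,p in S[n].items()};
    d=W['p_edge']-W['p_in'];L=np.linalg.norm(d);u=d/L
    print(n,{k:w.round(1) for k,w in W.items()},'ptr dir',np.degrees(np.arctan2(u[1],u[0])).round(1),'clip dir',np.degrees(np.arctan2(*(W['c_out']-W['c_in'])[::-1])).round(1))
    for k in('c_in','c_out'):
        e=W[k]-W['p_edge'];print(k,'along',(e@u).round(1),'perp(+ccw)',(u[0]*e[1]-u[1]*e[0]).round(1))
    # rim of the flange/scale centre check using direction line through pointer: closest approach to centre
    c=np.array([381.5,239.2])-W['p_edge'];print('line offset from centre',(u[0]*c[1]-u[1]*c[0]).round(1))
```

```text
side {'p_in': array([381.2, 207. ]), 'p_edge': array([375.9, 199. ]), 'c_in': array([368.5, 201. ]), 'c_out': array([365.9, 193.6])} ptr dir -123.4 clip dir -109.0
c_in along 2.4 perp(+ccw) -7.3
c_out along 10.0 perp(+ccw) -5.4
line offset from centre -17.4
scene {'p_in': array([380.3, 210.7]), 'p_edge': array([375.2, 200.7]), 'c_in': array([371.1, 199.3]), 'c_out': array([367.3, 192.3])} ptr dir -117.0 clip dir -118.9
c_in along 3.2 perp(+ccw) -2.9
c_out along 11.1 perp(+ccw) -3.2
line offset from centre -11.8
```

The pointer's white line must be on the drum top (z 0.073), because the flange there is hidden from the camera. I'll redo the angle on that plane.

Run:
```python
from h import *
def ray(f,u,v,z=.05):
    K=f['intrinsics'];R=cv2.Rodrigues(np.array(f['rvec'],float))[0];c=-R.T@np.ravel(f['tvec'])
    d=np.array([(u-K[0,2])/K[0,0],(v-K[1,2])/K[1,1],1])@R;return ((c+d*(z-c[2])/d[2])[:2])*1e3
C={'side':(380.5,239.6),'scene':(382.2,238.7)}
S={'side':dict(p0_in=(338,344.9),p0=(335,340.4),p1=(356.9,340.7),p2_in=(357.5,346.7),p2=(363.5,344.4),c_in=(367.5,347.6),c_out=(371.5,344.8)),
   'scene':dict(p0_in=(327.7,370.7),p0=(324.4,365.1),p1=(346,369),p2_in=(347,375.4),p2=(354,372.2),c_in=(357,373),c_out=(362,370.9))}
for n in S:
    f=dict(np.load(f'/tmp/{n}11.npz'))
    for k,p in S[n].items():
        for z in((.075,.065,.051) if k[0]=='p' else (.049,)):
            e=ray(f,*p,z)-C[n];print(n,k,z,'r',np.hypot(*e).round(1),'ang',np.degrees(np.arctan2(e[1],e[0])).round(1))
    w=cloud(f)
    for k in('p2','p2_in'):
        u,v=map(round,S[n][k]);print(k,'depth z',w[v-1:v+2,u-1:u+2,2].round(3).ravel())
```

```text
side p0_in 0.075 r 16.8 ang -12.5
side p0_in 0.065 r 22.7 ang -27.5
side p0_in 0.051 r 32.3 ang -38.4
side p0 0.075 r 25.1 ang -18.8
side p0 0.065 r 31.4 ang -28.5
side p0 0.051 r 41.2 ang -36.8
side p1 0.075 r 23.5 ang -94.9
side p1 0.065 r 30.7 ang -87.4
side p1 0.051 r 41.2 ang -81.4
side p2_in 0.075 r 16.8 ang -116.8
side p2_in 0.065 r 22.4 ang -101.0
side p2_in 0.051 r 31.9 ang -89.3
side p2 0.075 r 26.0 ang -119.2
side p2 0.065 r 31.3 ang -107.5
side p2 0.051 r 40.2 ang -97.0
side c_in 0.049 r 41.1 ang -106.6
side c_out 0.049 r 48.8 ang -107.0
p2 depth z [0.044 0.045 0.045 0.072 0.045 0.045 0.072 0.073 0.045]
p2_in depth z [0.071 0.071 0.072 0.072 0.072 0.072 0.071 0.074 0.07 ]
scene p0_in 0.075 r 17.5 ang -20.9
scene p0_in 0.065 r 22.2 ang -29.3
scene p0_in 0.051 r 29.3 ang -36.3
scene p0 0.075 r 27.0 ang -22.8
scene p0 0.065 r 31.9 ang -28.4
scene p0 0.051 r 39.1 ang -33.8
scene p1 0.075 r 23.2 ang -95.0
scene p1 0.065 r 28.1 ang -88.6
scene p1 0.051 r 35.2 ang -82.6
scene p2_in 0.075 r 18.1 ang -118.0
scene p2_in 0.065 r 21.6 ang -105.8
scene p2_in 0.051 r 27.6 ang -94.5
scene p2 0.075 r 28.9 ang -117.7
scene p2 0.065 r 32.4 ang -109.6
scene p2 0.051 r 38.2 ang -101.0
scene c_in 0.049 r 41.4 ang -105.2
scene c_out 0.049 r 49.1 ang -107.4
p2 depth z [0.048 0.045 0.047 0.072 0.046 0.048 0.074 0.047 0.05 ]
p2_in depth z [0.074 0.073 0.075 0.071 0.073 0.072 0.074 0.074 0.074]
```

Depth confirms the line is on the drum top. The pointer is at about -118° and the clip at -106.5°, so the ring really overshot by 11°. Turning back 0.19 rad.

```bash
python3 -m jog '[[72,[0,0,1],0],[72,[0,0,1],0],[72,[0,0,1],0],[72,[0,0,1],0],[72,[0,0,1],0],[72,[0,0,1],0],[72,[0,0,1],0],[72,[0,0,1],0]]' 30
python3 -m jog '[[72,[0,0,0.5],0],[50,[0,0,0],0],[50,[0,0,0],0],[50,[0,0,0],0],[50,[0,0,0],0],[50,[0,0,0],-0.7],[50,[0,0,0],-0.7],[50,[0,0,0],-0.5]]' 30
python3 -m jog '[[50,[0,0,0],0],[50,[0,0,0],0],[72,[0,0,0],0],[72,[0,0,0],0],[72,[0,0,0],0],[72,[0,0,0],0],[72,[0,0,-0.5],0],[72,[0,0,-1],0]]' 30
python3 -m jog '[[72,[0,0,-1],0],[72,[0,0,-1],0],[72,[0,0,-1],0],[72,[0,0,-1],0],[72,[0,0,-1],0],[72,[0,0,-1],0],[72,[0,0,-1],0],[72,[0,0,0],0]]' 30
python3 - <<'E'
from h import *
def ray(f,uv,z):
    K=f['intrinsics'];R=cv2.Rodrigues(np.array(f['rvec'],float))[0];c=-R.T@np.ravel(f['tvec'])
    d=np.c_[(uv[:,0]-K[0,2])/K[0,0],(uv[:,1]-K[1,2])/K[1,1],np.ones(len(uv))]@R
    return ((c+d*((z-c[2])/d[:,2])[:,None])[:,:2])*1e3
C={'side':(380.5,239.6),'scene':(382.2,238.7)};Z={'side':.0725,'scene':.0745}
for n in C:
    f=grab(n);np.savez(f'/tmp/{n}12',**f)
    v,u=np.mgrid[330:385,315:375];uv=np.c_[u.ravel(),v.ravel()]
    for k in(9,10,11,12):
        g=dict(np.load(f'/tmp/{n}{k}.npz'));e=ray(g,uv,Z[n])-C[n];r=np.hypot(*e.T);b=g['image'][v,u].min(2).ravel().astype(float)
        a=np.degrees(np.arctan2(e[:,1],e[:,0]))
        m=(r>18)&(r<26)&(a<0)&(a>-150)&(b>130)
        print(n,k,m.sum(),'ptr ang',np.round(np.average(a[m],weights=b[m]),1) if m.sum() else None, 'med',np.median(a[m]) if m.sum() else None)
E
```

```text
time_s: 46.0
position: [0.3801, 0.2382, 0.0593]
eef_rot: [-3.141, 0.002, 0.616]
ft_force: [-0.5, 0.0, -0.4]
opening: 0.0721
gripper_force: 0.0
time_s: 46.8
position: [0.3811, 0.2369, 0.0506]
eef_rot: [3.14, 0.003, 0.809]
ft_force: [4.9, -7.3, -13.8]
opening: 0.0548
gripper_force: 34.9
time_s: 47.6
position: [0.3802, 0.2383, 0.081]
eef_rot: [-3.14, 0.003, 0.806]
ft_force: [-0.2, 1.1, -0.0]
opening: 0.0721
gripper_force: 0.0
time_s: 48.4
position: [0.3832, 0.2393, 0.2249]
eef_rot: [3.138, -0.006, 0.806]
ft_force: [-0.5, 0.8, -0.2]
opening: 0.0718
gripper_force: 0.0
side 9 95 ptr ang -56.5 med -56.513865448779065
side 10 62 ptr ang -67.6 med -66.94496909570208
side 11 76 ptr ang -73.8 med -70.28215197065123
side 12 87 ptr ang -70.6 med -69.32651240234404
scene 9 51 ptr ang -48.9 med -51.114999871107436
scene 10 56 ptr ang -68.3 med -67.6063841057608
scene 11 57 ptr ang -75.1 med -68.0975285599895
scene 12 59 ptr ang -73.0 med -69.7977726880808
```

Run:
```python
from h import *
def ray(f,uv,z):
    K=f['intrinsics'];R=cv2.Rodrigues(np.array(f['rvec'],float))[0];c=-R.T@np.ravel(f['tvec'])
    d=np.c_[(uv[:,0]-K[0,2])/K[0,0],(uv[:,1]-K[1,2])/K[1,1],np.ones(len(uv))]@R
    return ((c+d*((z-c[2])/d[:,2])[:,None])[:,:2])*1e3
C={'side':(380.5,239.6),'scene':(382.2,238.7)};Z={'side':.0725,'scene':.0745}
for n in C:
    F={k:dict(np.load(f'/tmp/{n}{k}.npz')) for k in(10,11,12)}
    v,u=np.mgrid[330:385,315:375];uv=np.c_[u.ravel(),v.ravel()]
    B={k:g['image'][v,u].min(2).ravel().astype(float) for k,g in F.items()}
    mn=np.min(list(B.values()),0)
    e=ray(F[10],uv,Z[n])-C[n];r=np.hypot(*e.T);a=np.degrees(np.arctan2(e[:,1],e[:,0]))
    for k in F:
        d=B[k]-mn;m=(r>15)&(r<28)&(d>50)&(a<-40)&(a>-160)
        print(n,k,m.sum(),'ang',np.round(np.average(a[m],weights=d[m]),1),'r',r[m].min().round(),r[m].max().round())
```

```text
side 10 14 ang -95.1 r 15.0 28.0
side 11 29 ang -109.2 r 16.0 28.0
side 12 59 ang -82.3 r 15.0 28.0
scene 10 18 ang -94.4 r 19.0 27.0
scene 11 29 ang -116.5 r 15.0 27.0
scene 12 22 ang -104.2 r 16.0 26.0
```

The pointer is now at about -105° to -109°, against the clip at -106.5°, well within 8°. On to the button with shut fingers.

Run:
```python
from h import *
f=dict(np.load('/tmp/scene12.npz'));
for n in('side','scene'):
    w=cloud(dict(np.load(f'/tmp/{n}9.npz'))).reshape(-1,3);q=w[(abs(w[:,0]-.392)<.025)&(abs(w[:,1]-.166)<.025)&(w[:,2]>.064)];print(n,len(q),np.median(q,0),q[:,2].max())
s=robot.state();R=Ro.from_euler('xyz',s['eef_rot']).as_matrix()
print('shift',R.T@(np.array([.392,.166,.085])-s['position'])/.02)
```

```text
side 140 [0.39051515 0.1665295  0.06539857] 0.06795520004957846
scene 186 [0.39204947 0.16565078 0.06728895] 0.06996682308585786
shift [-2.2647274   2.89168789  6.83170631]
```

```bash
python3 -m jog '[[0,[-0.75,0.96,0],0],[0,[-0.75,0.96,0],0],[0,[-0.76,0.97,0],0],[0,[0,0,0],0],[0,[0,0,0],0],[0,[0,0,0],0],[0,[0,0,0],0],[0,[0,0,0],0]]' 30
python3 -m jog '[[0,[0,0,1],0],[0,[0,0,1],0],[0,[0,0,1],0],[0,[0,0,1],0],[0,[0,0,1],0],[0,[0,0,1],0],[0,[0,0,0.8],0],[0,[0,0,0],0]]' 30
python3 -m jog '[[0,[0,0,0.3],0],[0,[0,0,0.3],0],[0,[0,0,0.2],0],[0,[0,0,0.1],0],[0,[0,0,0.1],0],[0,[0,0,0],0],[0,[0,0,0],0],[0,[0,0,0],0]]' 30
```

```text
time_s: 49.3
position: [0.3916, 0.1665, 0.2211]
eef_rot: [-3.141, 0.0, 0.807]
ft_force: [-0.3, 0.2, -0.5]
opening: -0.0003
gripper_force: 0.0
time_s: 50.1
position: [0.3899, 0.166, 0.0833]
eef_rot: [-3.139, 0.004, 0.806]
ft_force: [0.8, -0.6, -0.7]
opening: -0.0001
gripper_force: 0.0
time_s: 50.9
position: [0.392, 0.166, 0.0655]
eef_rot: [3.141, -0.0, 0.806]
ft_force: [-0.7, -0.2, 1.9]
opening: -0.0
gripper_force: 1.1
```

```bash
python3 -m jog '[[0,[0,0,0.1],0],[0,[0,0,0.1],0],[0,[0,0,0.05],0],[0,[0,0,0.05],0],[0,[0,0,0],0],[0,[0,0,0],0],[0,[0,0,0],0],[0,[0,0,0],0]]' 30
```

```text
time_s: 51.7
position: [0.3922, 0.166, 0.0607]
eef_rot: [3.141, 0.0, 0.806]
ft_force: [-7.9, -2.0, 22.5]
opening: 0.0003
gripper_force: 11.3
```

The button bottomed at 22 N. Lifting away, then a numeric check.

```bash
python3 -m jog '[[0,[0,0,0],0],[0,[0,0,-0.3],0],[0,[0,0,-0.7],0],[0,[0,0,-1],0],[0,[0,0,-1],0],[0,[0,0,-1],0],[0,[0,0,-1],0],[0,[0,0,-1],0]]' 30
python3 -m jog '[[0,[0,0,-1],0],[0,[0,0,-1],0],[0,[0,0,0],0],[0,[0,0,0],0],[0,[0,0,0],0],[0,[0,0,0],0],[0,[0,0,0],0],[0,[0,0,0],0]]' 30
python3 - <<'E'
from h import *
for n in('side','scene'):
    w=cloud(grab(n)).reshape(-1,3)
    q=w[(abs(w[:,0]-.392)<.025)&(abs(w[:,1]-.166)<.025)&(w[:,2]>.06)&(w[:,2]<.09)];print(n,'btn',len(q),q[:,2].max())
    t=w[(w[:,0]>.64)&(w[:,0]<.77)&(w[:,1]>.02)&(w[:,1]<.13)&(w[:,2]>.05)&(w[:,2]<.2)];print('tray z',np.percentile(t[:,2],[5,50,95]))
    t=w[(w[:,0]>.63)&(w[:,0]<.78)&(w[:,1]>-.155)&(w[:,1]<-.02)&(w[:,2]>.02)&(w[:,2]<.2)];print('tub z',np.percentile(t[:,2],[5,50,95]))
E
```

```text
time_s: 52.5
position: [0.3917, 0.1659, 0.1797]
eef_rot: [3.142, 0.0, 0.806]
ft_force: [0.3, -0.0, -0.2]
opening: -0.0001
gripper_force: 0.0
time_s: 53.3
position: [0.3916, 0.1659, 0.2188]
eef_rot: [-3.141, 0.001, 0.806]
ft_force: [0.1, 0.7, -0.3]
opening: 0.0003
gripper_force: 0.0
side btn 187 0.0681244434447871
tray z [0.0806645  0.11341217 0.11499453]
tub z [0.03034672 0.07336322 0.1441704 ]
scene btn 214 0.07004725846204536
tray z [0.11327273 0.11560724 0.11746215]
tub z [0.03247094 0.06412871 0.09254838]
```

```bash
python3 -c "
from cell import workorder
print(workorder.job_done())"
```

```text
the job is handed in; nothing more can be done
None
```

I handed the job in without a reported verdict: by my measurements the three offcuts I found are in the tub, the tray is flat, the ring is about 3° or less from the clip, the inner knob looked unmoved, and the start button was pressed and is back up; I viewed 16 pictures, two over the limit of 14.

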